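Set the sliding stop against a relay board and lock it with its jam nut

ROBOT

A 7-joint arm with a two-finger parallel gripper is mounted at the origin on a cart in front of the work surface, level with it; the furniture and walls round the work are solid. World frame = base frame: x ahead of the robot, y to its left, z up, the work surface at z = 0. Lengths are in mm, angles in rad, forces in N, time in s.
With the tool pointing down it reaches from about 350 to 900 mm from the base axis. Payload 19.9 kg.
Tool frame: the origin (TCP) lies midway between the tips of the shut fingers; the grasp point (between the pads) lies 19 mm behind it; z points along the fingers, y is the line along which they close (so a half turn about z gives the same grasp; the last joint's range is limited). The gripper opens to 85 mm and grips with 20 to 120 N. Pads are 22 mm wide; open, the fingers measure 114 mm over their backs; the gripper's body (76 mm by 85 mm) begins 54 mm behind the grasp point. The pads swing forward as they close: fully open they stand 13 mm farther back than shut.
Start: joints at [1.081, 0.417, -0.01, 1.614, 0.005, 1.111, -0.053], TCP at [271.17, -563.088, 231.26] pointing down, gripper open.
Joint ranges: [-2.81, 2.81], [-0.39, 2.02], [-1.27, 1.25], [0.06, 2.57], [-1.19, 4.33], [0.19, 2], [-2.82, 2.82]. Speed limits (rad/s): [1.89, 1.89, 2.39, 2.39, 3.01, 3.01, 3.01].

INTERFACE

Orientations are given as a rotation vector (axis times angle).
In Python, from rig import bot gives the robot as it stands.
- The arm moves only by the tool servo_tool, never from a script. Its argument "steps" is a list of rows, each a list of 3 entries, a list of its own where there are three numbers: the shift along the world's x, y, z in mm, then the turn, a rotation vector about the world's x, y, z in rad, then the opening, from 0 (shut) to 1 (fully open). A call has 1 to 20 rows; each row shifts and turns the commanded pose from where the row before left it; what a row does not reach is not made up. A row lasts 1/10 s, in which the tool goes at most 50 mm and 8.59 degrees, less where a joint would pass 70% of its speed; a pose out of reach is approached as far as the arm can. A call is refused whole if a number of a shift passes 50 or a number of a turn 0.15, either way. A call with a gripper value outside its range is refused whole. The fingers move at their own pace and stop on an object; "grip_force" is the grip in N (left out, the last holds). Time passes only in rows, so rows that do not move let the fingers close. It gives the time, the measured TCP pose, the force, the opening and the grip force at its end, in the units of the state.
- bot.state(): the state, without advancing time (a new reading comes with each control period).
- bot.capture(name): name is "side" or "top" or "wrist"; returns a dict with "img" (480x640x3 uint8, red, green, blue), "fovy" (degrees; the focal length in pixels is half the picture's height over the tangent of half this angle, whatever the lens; pixels are square), "cx", "cy" (the principal point, pixels), "pose" (4x4, takes a point from camera to world coordinates); the wrist camera has in their place "T_tool_cam" (4x4, takes a point from camera to tool coordinates, whose origin is the TCP and whose axes are the flange's). Camera axes: x right, y down, z forward; pixel columns grow to the right and rows downward; lengths in mm; the calibration is good to about 2 mm. A picture is of the moment at which its call begins: read the wrist's pose just before it. There is no depth.
- bot.finish_job(): hands the job in; it is judged then, once.
The state is a dict: "t": time; "joint_pos": joint angles; "joint_vel": joint speeds; "effort": joint torques, N m; "ee_pos": TCP position; "orientation": TCP orientation; "force": force on the tool from outside, world axes, zero at the start; "moment": the same for the moment, N m; "grip_width": opening from 0.0 (shut) to 1.0 (fully open); "gripper_force": force on a finger pad.
Only numpy, scipy, OpenCV 4.12 (cv2) and the standard library are available. Lean on these libraries where they do the work, as an engineer would, in place of code of your own. Each camera call takes 0.05 s, during which the arm holds its last target. There are 200 camera calls.

TASK

Push the fixture's sliding stop by its red tab until its spring pad gently holds the small relay board against the blue end wall, then swing the lever of the jam nut clockwise (seen from above) until the nut bears on its collar, and tighten it firmly, with a pull of about 10 N at the lever's black handle, so that the collar's white pointer ends inside the green band and never reaches the red. Do not crush the board, leave it held by the stop, let go of everything, and leave the other things on the table alone.

Things in the scene. Friction and masses are not known exactly. Their poses are not given: they have to be found in the camera images.
- fixture: Board fixture fixed to the table: dark steel base plate 100 x 270 x 14 mm with a blue end wall (60 wide, top 36 mm above the table). Origin on the table plane; z up; its y axis is the rail direction and points to the end wall, whose inner face is at local y = +100 mm. Two guides 4 mm high (inner faces at local x = +-16.5 mm) lead the board. Place and yaw vary.
- stop: Grey sliding stop, block 60 (x) x 70 (y) mm, top 48 mm above the table; carries red tab, spring pad, stud, collar and nut. Origin on the table plane under the stud axis; axes as the fixture's. Slides along the fixture's +y, from 40 to 60 mm on the -y side of its origin at the start to 25 mm on the +y side. It moves at about 12 N and stays where it is left.
- pad_face (a point): Middle of the face of the stop's rubber spring pad, unpressed: at local y = +58 mm of the stop, 21 mm above the table. Pad 26 mm wide, 11 high; it gives 1 N per mm and bottoms after 8 mm, so the push at the tab is about 12 N plus the squeeze on the board. 3 to 5 N of squeeze is right; under 1 N is loose, over 7.5 N too tight, over 12 N crushes the board.
- push_tab (a point): Middle (in width) of the rear (-y) face of the stop's red upright tab, 60 mm above the table. The tab is 44 mm wide (x) and 8 mm thick; its face spans 22 to 78 mm above the table, with the base plate's top at 14 mm. Push it towards the fixture's +y. Axes as the stop's.
- board: Relay board 27 x 34 x 13 mm (2 mm thick board with white and blue blocks), lying loose on the base plate between the guides, its 34 mm length along the fixture's y. Origin: centre of its underside. It starts 1 to 8 mm short of the end wall; the stop pushes it home.
- stud_axis (a point): Point on the vertical axis of the stop's stud, 105 mm above the table, moving with the stop: the axis about which the jam nut and its lever turn. The stud's top is at 94 mm. Clockwise seen from above tightens (right-hand thread, the nut sinks 8 mm a turn). The nut stays where it is left.
- lever_handle (a point): Middle of the black upright handle (16 mm diameter, 42 tall, spins freely on its pin) at the end of the nut's lever, 85 mm from the stud axis, 97.5 (nut bearing) to 100 mm above the table. The lever starts pointing roughly to the fixture's -x and turns 1.2 to 1.8 rad clockwise before the nut bears (how far is not known), then points within 0.5 rad of the fixture's +y. Running it down takes 1 to 2 N here.
- tell_tale (a joint): Angle (rad) of the brass collar under the nut: 0 until the nut bears, then it turns clockwise with the nut and stays when let go. It begins to turn at about 7 N at the handle, plus 1.65 N for every 0.1 rad. Its white pointer stands over a scale disc: green band 0.08 to 0.36 (8.4 to 13 N), red from 0.40 (over-tightened). About 0.2 is right, at some 10 N.
- marker: Felt marker 18 x 132 x 19 mm lying on the table, a bystander; origin at the centre of its underside.
- glue_bottle: Small red bottle, 36 mm wide, 92 mm tall, standing, a bystander; origin at the centre of its underside.
- masking_tape: Roll of masking tape 85 x 94 x 48 mm, lying on its side face, a bystander; origin at the centre of its underside.
There are look-alikes about, which are no part of the job. Leave any turquoise look-alike of the board alone.

How it is judged:
By the outcome, as a careful person would: the job done as asked, in the order asked, and still so for the second after the job is handed in, with the robot touching nothing.
It also fails if it takes over 67 s, if anything falls off the work surface, if the arm or the gripper's body presses on something with over 40 N, if the wrist force passes 120 N, or if a joint passes its speed limit or range.

## Working session

There is one attempt and no reset: what is moved stays moved. The work goes in short steps, Python scripts to look and compute and a tool call to move; the robot and the scene stay as the last step left them, time stands still between calls to the robot, and variables do not carry over. Pictures are saved under pics/ and viewed, at most 10 in all, crops included, and the job is handed in when it is done.

Besides the shell and the picture viewer there is one more tool, called after "Call:" by a JSON object that holds its "op" and its "data". servo_tool: Moves the arm, as the interface text tells. Its arguments: {"type":"object","properties":{"steps":{"type":"array"},"grip_force":{"type":"number"}},"required":["steps"]}

```bash
mkdir -p pics
cat > h.py <<'E'
import numpy as np, cv2
from rig import bot
def ray(c,u,v):
    f=240/np.tan(np.radians(c["fovy"])/2); P=np.array(c["pose"])
    d=P[:3,:3]@np.array([(u-c["cx"])/f,(v-c["cy"])/f,1]); return P[:3,3],d
def onz(c,u,v,z):
    o,d=ray(c,u,v); return o+d*(z-o[2])/d[2]
def proj(c,p):
    f=240/np.tan(np.radians(c["fovy"])/2); P=np.array(c["pose"])
    q=P[:3,:3].T@(np.array(p,float)-P[:3,3]); return c["cx"]+f*q[0]/q[2],c["cy"]+f*q[1]/q[2]
def save(n,img): cv2.imwrite("pics/"+n+".png",cv2.cvtColor(img,cv2.COLOR_RGB2BGR))
E
python3 - <<'E'
from h import *
import pickle
s=bot.state(); print({k:np.round(v,3) for k,v in s.items()})
for n in("top","side"):
    c=bot.capture(n); save(n+"0",c["img"]); pickle.dump(c,open(n+"0.pkl","wb")); print(n,c["fovy"],c["cx"],c["cy"],np.round(c["pose"],3))
E
```

```text
{'t': np.float64(0.0), 'joint_pos': array([ 1.081,  0.418, -0.01 ,  1.614,  0.005,  1.111, -0.053]), 'joint_vel': array([-0.001, -0.002, -0.001,  0.   ,  0.001, -0.001, -0.   ]), 'effort': array([-0.0000e+00, -8.6446e+01,  6.7900e-01, -4.3491e+01,  1.9000e-02,
        7.0000e-03, -0.0000e+00]), 'ee_pos': array([ 270.985, -562.791,  230.656]), 'orientation': array([-3.062e+00, -6.990e-01,  1.000e-03]), 'force': array([-0.011,  0.582,  0.268]), 'moment': array([-0.054,  0.022,  0.036]), 'gripper_force': np.float64(0.0), 'grip_width': np.float64(0.999)}
top 45.64912248478903 320.558220518282 241.803802448434 [[-4.000000e-02 -9.760000e-01  2.120000e-01  2.197820e+02]
 [-9.990000e-01  3.800000e-02 -1.100000e-02  1.695000e+00]
 [ 2.000000e-03 -2.130000e-01 -9.770000e-01  1.548725e+03]
 [ 0.000000e+00  0.000000e+00  0.000000e+00  1.000000e+00]]
side 50.5008417363877 316.01266521661245 232.54700339525183 [[-9.98000e-01  2.30000e-02 -5.90000e-02  5.76650e+02]
 [ 6.10000e-02  6.28000e-01 -7.75000e-01  8.44590e+02]
 [ 1.90000e-02 -7.77000e-01 -6.29000e-01  7.86097e+02]
 [ 0.00000e+00  0.00000e+00  0.00000e+00  1.00000e+00]]
```

View pics/top0.png

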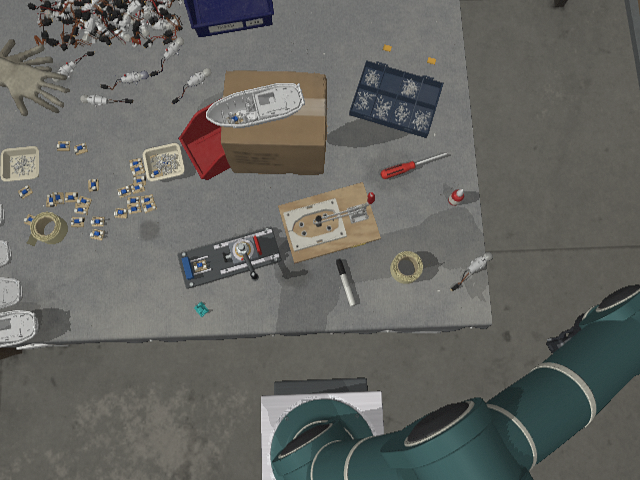

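View pics/side0.png

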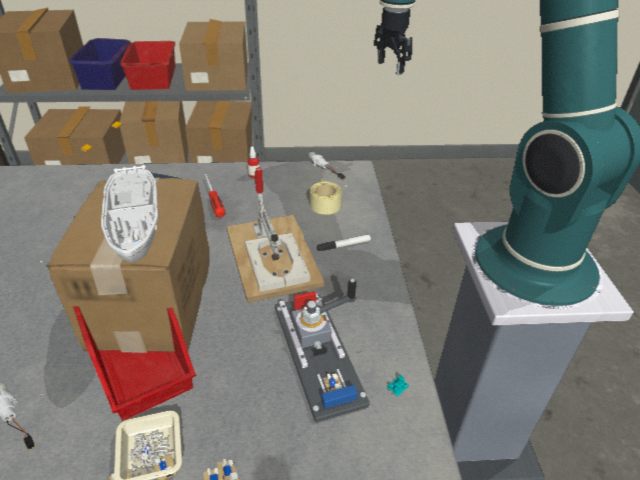

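The top view shows the fixture at about (180–285, 230–288): blue wall at (187,267), nut at (241,250), red tab at (257,243), black handle at (254,276). A toggle-clamp board lies close behind the tab. The side view shows the same, with the handle upright at (352,288).

Run:
```python
from h import *
import pickle
t=pickle.load(open("top0.pkl","rb"));s=pickle.load(open("side0.pkl","rb"))
a=cv2.resize(t["img"][215:300,170:300],None,fx=6,fy=6,interpolation=cv2.INTER_CUBIC)
save("topc",a)
b=cv2.resize(s["img"][265:425,265:415],None,fx=3.7,fy=3.7,interpolation=cv2.INTER_CUBIC)
save("sidec",b)
for n,c,(x0,x1,y0,y1) in(("top",t,(170,300,215,300)),("side",s,(265,415,265,425))):
    h=cv2.cvtColor(c["img"],cv2.COLOR_RGB2HSV)
    for nm,lo,hi in(("red",(0,150,90),(6,255,255)),("blue",(105,130,60),(120,255,255)),("blk",(0,0,0),(179,255,38))):
        m=np.zeros(h.shape[:2],np.uint8); m[y0:y1,x0:x1]=cv2.inRange(h,lo,hi)[y0:y1,x0:x1]
        k,l,st,ce=cv2.connectedComponentsWithStats(m)
        print(n,nm,[(st[i].tolist(),ce[i].round(1).tolist()) for i in range(1,k) if st[i][4]>25])
```

```text
top red [([254, 236, 6, 16, 44], [256.5, 243.8])]
top blue [([182, 257, 12, 22, 150], [187.1, 267.7])]
top blk []
side red [([294, 292, 22, 18, 242], [303.0, 299.4])]
side blue [([329, 379, 7, 8, 34], [331.9, 382.3]), ([322, 385, 35, 23, 519], [339.2, 396.3])]
side blk []
```

View pics/topc.png

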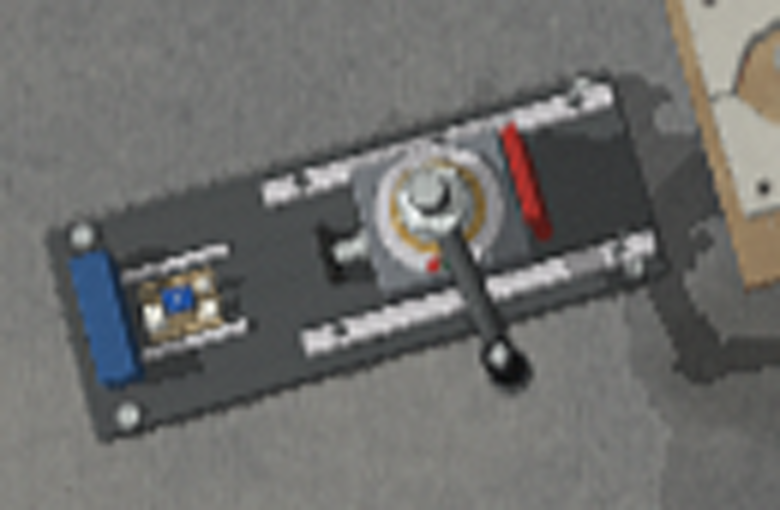

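View pics/sidec.png

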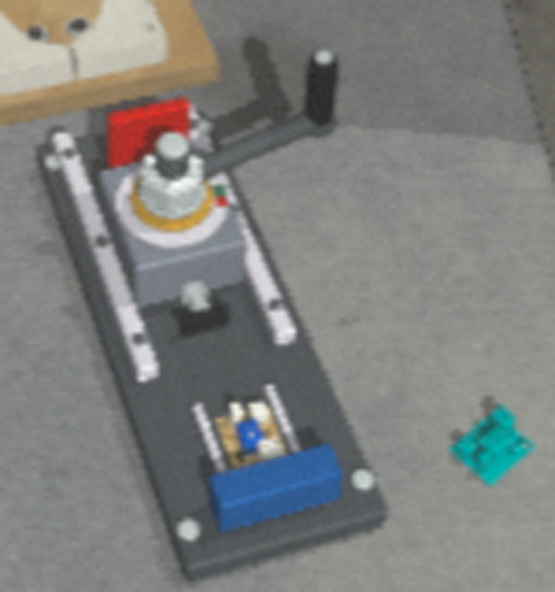

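The crops show the plate corners (topc (50,230), (100,440), (660,260), (610,75)), the stud top (432,190), the tab top edge (511,125)–(546,237), and the handle top with a light pin at (497,352). The handle is black below it.

Run:
```python
from h import *
import pickle
t=pickle.load(open("top0.pkl","rb"));s=pickle.load(open("side0.pkl","rb"))
T=lambda u,v,z:onz(t,170+u/6-.4,215+v/6-.4,z)
S=lambda u,v,z:onz(s,265+u/3.7-.4,265+v/3.7-.4,z)
R={}
for n,a,b,z in(("stud",(432,185),(173,143),94),("handle",(497,352),(323,57),121),("tabL",(511,125),(107,112),78),("tabR",(546,237),(188,101),78),
 ("c1",(50,230),(185,577),14),("c2",(100,440),(385,515),14),("c3",(660,265),None,14),("c4",(608,72),(40,148),14),("wallA",(103,250),(212,490),36),("wallB",(137,378),(335,450),36),("boltA",(83,235),(188,528),17),("boltB",(127,414),(363,479),17)):
    print(n,T(*a,z).round(1), S(*b,z).round(1) if b else"")
```

```text
stud [534.2 191.7  94. ] [532.8 197.7  94. ]
handle [455.2 161.5 121. ] [455.7 167.4 121. ]
tabL [563.3 158.7  78. ] [564.8 159.5  78. ]
tabR [512.4 144.2  78. ] [522.3 153.3  78. ]
c1 [537.2 376.7  14. ] [536.4 386.5  14. ]
c2 [439.7 352.9  14. ] [442.4 359.8  14. ]
c3 [510.1  98.7  14. ] 
c4 [601.6 120.5  14. ] [601.5 123.5  14. ]
wallA [522.6 347.4  36. ] [522.8 357.2  36. ]
wallB [463.8 331.6  36. ] [464.6 339.   36. ]
boltA [533.7 360.9  17. ] [533.8 364.   17. ]
boltB [450.6 340.2  17. ] [450.5 342.4  17. ]
```

Call:
{"op": "servo_tool", "data": {"steps": [[[17.5, 43, 2], [0, 0, 0.086], 0], [[17.5, 43, 2], [0, 0, 0.086], 0], [[17.5, 43, 2], [0, 0, 0.086], 0], [[17.5, 43, 2], [0, 0, 0.086], 0], [[17.5, 43, 2], [0, 0, 0.086], 0], [[17.5, 43, 2], [0, 0, 0.086], 0], [[17.5, 43, 2], [0, 0, 0.086], 0], [[17.5, 43, 2], [0, 0, 0.086], 0], [[17.5, 43, 2], [0, 0, 0.086], 0], [[17.5, 43, 2], [0, 0, 0.086], 0], [[17.5, 43, 2], [0, 0, 0.086], 0], [[17.5, 43, 2], [0, 0, 0.086], 0], [[17.5, 43, 2], [0, 0, 0.086], 0], [[17.5, 43, 2], [0, 0, 0.086], 0], [[17.5, 43, 2], [0, 0, 0.086], 0], [[17.5, 43, 2], [0, 0, 0.086], 0], [[0, 0, 0], [0, 0, 0], 0], [[0, 0, 0], [0, 0, 0], 0], [[0, 0, 0], [0, 0, 0], 0]]}}

```text
t: 2.0
ee_pos: [551.0, 123.9, 262.9]
orientation: [-1.924, -2.483, 0.002]
force: [0.2, 0.4, -0.3]
grip_width: -0.003
gripper_force: 0.0
```

```bash
cat >> h.py <<'E'
from scipy.spatial.transform import Rotation as Ro
def wrist():
    s=bot.state(); c=bot.capture("wrist"); W=np.eye(4); W[:3,:3]=Ro.from_rotvec(s["orientation"]).as_matrix(); W[:3,3]=s["ee_pos"]
    c["pose"]=W@np.array(c["T_tool_cam"]); return s,c
def st():
    s=bot.state(); M=Ro.from_rotvec(s["orientation"]).as_matrix()
    print("t",round(float(s["t"]),2),"p",s["ee_pos"].round(2),"yaw",np.arctan2(M[1,0],M[0,0]).round(4),"zdir",M[:,2].round(3),"F",s["force"].round(2),"q",s["joint_pos"].round(2)); return s
E
python3 - <<'E'
from h import *
import pickle
st(); s,c=wrist(); print(c["fovy"],c["cx"],c["cy"],np.array(c["pose"]).round(2)); save("w1",c["img"]); pickle.dump(c,open("w1.pkl","wb"))
for z,p in((94,(533.5,194.5,94)),(78,(540,154,78))): print(proj(c,p))
E
```

```text
t 2.0 p [550.96 123.86 262.93] yaw 1.8232 zdir [-0.001 -0.001 -1.   ] F [ 0.2   0.42 -0.31] q [ 0.24  0.34 -0.64  1.71  0.22  1.16 -0.21]
59.55488095922823 317.9706419925179 243.44611811894987 [[ 9.7000e-01  2.4000e-01  8.0000e-02  5.3028e+02]
 [ 2.5000e-01 -9.2000e-01 -3.1000e-01  2.0469e+02]
 [-0.0000e+00  3.2000e-01 -9.5000e-01  4.0580e+02]
 [ 0.0000e+00  0.0000e+00  0.0000e+00  1.0000e+00]]
(np.float64(318.8005932712017), np.float64(116.11289782860045))
(np.float64(313.8167432812944), np.float64(170.11514484254607))
```

View pics/w1.png

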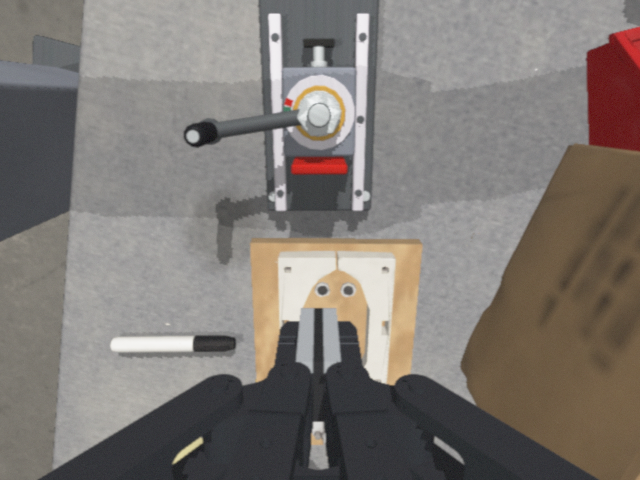

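The wrist view shows the fixture aligned with the tool: stud top (319,115), tab (291–347, 158–174), handle top (200,135) and wood board edge at row 240.

Run:
```python
from h import *
import pickle
c=pickle.load(open("w1.pkl","rb"))
h=cv2.cvtColor(c["img"],cv2.COLOR_RGB2HSV)
m=(cv2.inRange(h,(0,150,80),(6,255,255))|cv2.inRange(h,(175,150,80),(180,255,255)))
m[:, :285]=0;m[:,355:]=0;m[:150]=0;m[190:]=0
ys,xs=np.nonzero(m); print(xs.min(),xs.max(),ys.min(),ys.max()); 
v=h[:,319,2]; print("col319 hsv",[(y,h[y,319].tolist()) for y in range(152,180,1)])
al=0.25; X=np.array([np.cos(al),np.sin(al)]);Y=np.array([-X[1],X[0]])
tcp=np.array([550.96,123.86])
for n,u,vv,z in(("stud",319,115,94),("handle",195,136,121),("tabRearTopL",xs.min(),ys.max(),78),("tabL bottom",291,174,78),("tabR",347,172,78),("tabF",319,158,78),("railL",269,14,18),("railL2",275,210,18),("railR",368,14,18),("railR2",364,210,18),("wood",335,240,20),("plateend",320,211,14)):
    p=onz(c,u,vv,z); d=p[:2]-tcp; print(n,p.round(1),"rel tcp local",(d@X).round(1),(d@Y).round(1))
```

```text
291 346 157 174
col319 hsv [(152, [117, 23, 98]), (153, [111, 19, 96]), (154, [111, 19, 93]), (155, [138, 15, 85]), (156, [179, 70, 91]), (157, [0, 156, 103]), (158, [4, 195, 110]), (159, [3, 201, 109]), (160, [1, 188, 110]), (161, [1, 181, 117]), (162, [1, 204, 136]), (163, [2, 204, 175]), (164, [1, 209, 195]), (165, [1, 211, 214]), (166, [2, 210, 214]), (167, [2, 206, 207]), (168, [1, 208, 200]), (169, [1, 205, 195]), (170, [1, 204, 189]), (171, [1, 207, 182]), (172, [1, 199, 172]), (173, [1, 189, 135]), (174, [3, 116, 97]), (175, [161, 30, 69]), (176, [130, 11, 67]), (177, [95, 23, 67]), (178, [113, 15, 68]), (179, [120, 11, 67])]
stud [533.4 195.3  94. ] rel tcp local 0.7 73.5
handle [457.3 162.8 121. ] rel tcp local -81.1 60.9
tabRearTopL [523.5 146.6  78. ] rel tcp local -21.0 28.8
tabL bottom [523.5 146.6  78. ] rel tcp local -21.0 28.8
tabR [565.4 159.1  78. ] rel tcp local 22.7 30.5
tabF [541.6 164.   78. ] rel tcp local 0.8 41.3
railL [474.4 259.7  18. ] rel tcp local -40.6 150.5
railL2 [515.4  98.8  18. ] rel tcp local -40.7 -15.4
railR [553.3 280.1  18. ] rel tcp local 40.9 150.8
railR2 [597.3 120.   18. ] rel tcp local 44.0 -15.2
wood [578.3  84.7  20. ] rel tcp local 16.8 -44.7
plateend [557.3 107.6  14. ] rel tcp local 2.2 -17.3
```

Call:
{"op": "servo_tool", "data": {"steps": [[[0, 0, -40], [0, 0, 0], 0], [[0, 0, -40], [0, 0, 0], 0], [[0, 0, -40], [0, 0, 0], 0], [[0, 0, -40], [0, 0, 0], 0], [[0, 0, -30], [0, 0, 0], 0], [[0, 0, -20], [0, 0, 0], 0], [[-1.2, 4.8, 0], [0, 0, 0], 0], [[-1.2, 4.8, 0], [0, 0, 0], 0], [[0, 0, 0], [0, 0, 0], 0], [[0, 0, 0], [0, 0, 0], 0], [[0, 0, 0], [0, 0, 0], 0]]}}

```text
t: 3.15
ee_pos: [549.2, 134.3, 54.1]
orientation: [1.922, 2.484, 0.001]
force: [0.3, -0.8, 0.1]
grip_width: 0.0
gripper_force: 0.0
```

```bash
python3 -c "
from h import *
st()"
```

```text
t 3.15 p [549.22 134.32  54.09] yaw 1.8244 zdir [ 0.001 -0.    -1.   ] F [ 0.25 -0.78  0.08] q [ 0.12  0.6  -0.53  1.88  0.42  0.77 -0.39]
```

Call:
{"op": "servo_tool", "data": {"steps": [[[-0.5, 1.95, 0], [0, 0, 0], 0], [[-0.5, 1.95, 0], [0, 0, 0], 0], [[-0.5, 1.95, 0], [0, 0, 0], 0], [[-0.5, 1.95, 0], [0, 0, 0], 0], [[-0.5, 1.95, 0], [0, 0, 0], 0], [[-0.5, 1.95, 0], [0, 0, 0], 0], [[-0.5, 1.95, 0], [0, 0, 0], 0], [[-0.5, 1.95, 0], [0, 0, 0], 0], [[-0.5, 1.95, 0], [0, 0, 0], 0], [[-0.5, 1.95, 0], [0, 0, 0], 0]]}}

```text
t: 4.15
ee_pos: [544.3, 152.0, 53.3]
orientation: [1.923, 2.482, -0.003]
force: [1.3, -12.1, 4.7]
grip_width: -0.003
gripper_force: 6.1
```

```bash
python3 -c "
from h import *
st()"
```

```text
t 4.15 p [544.25 152.01  53.34] yaw 1.823 zdir [ 0.    -0.003 -1.   ] F [  1.32 -12.09   4.72] q [ 0.08  0.6  -0.53  1.88  0.42  0.77 -0.43]
```

Call:
{"op": "servo_tool", "data": {"steps": [[[-1, 3.9, 0], [0, 0, 0], 0], [[-1, 3.9, 0], [0, 0, 0], 0], [[-1, 3.9, 0], [0, 0, 0], 0], [[-1, 3.9, 0], [0, 0, 0], 0], [[-1, 3.9, 0], [0, 0, 0], 0], [[-1, 3.9, 0], [0, 0, 0], 0], [[-1, 3.9, 0], [0, 0, 0], 0], [[-1, 3.9, 0], [0, 0, 0], 0], [[-0.5, 1.95, 0], [0, 0, 0], 0], [[-0.25, 1, 0], [0, 0, 0], 0], [[-0.25, 1, 0], [0, 0, 0], 0], [[-0.25, 1, 0], [0, 0, 0], 0]]}}

```text
t: 5.35
ee_pos: [534.8, 188.1, 53.3]
orientation: [1.923, 2.482, -0.004]
force: [-1.2, -13.1, 8.3]
grip_width: -0.001
gripper_force: 6.1
```

Run:
```python
from h import *
import pickle
s=st(); t=bot.capture("top"); d=bot.capture("side")
pickle.dump((t,d),open("b.pkl","wb"))
a=cv2.resize(t["img"][225:295,170:300],None,fx=6,fy=6,interpolation=cv2.INTER_CUBIC)
b=cv2.resize(d["img"][290:425,265:415],None,fx=4.4,fy=4.4,interpolation=cv2.INTER_CUBIC)
save("b_side",b)
```

```text
t 5.35 p [534.8  188.15  53.31] yaw 1.8232 zdir [-0.    -0.003 -1.   ] F [ -1.24 -13.06   8.33] q [ 0.02  0.61 -0.53  1.87  0.43  0.78 -0.49]
```

View pics/b_side.png

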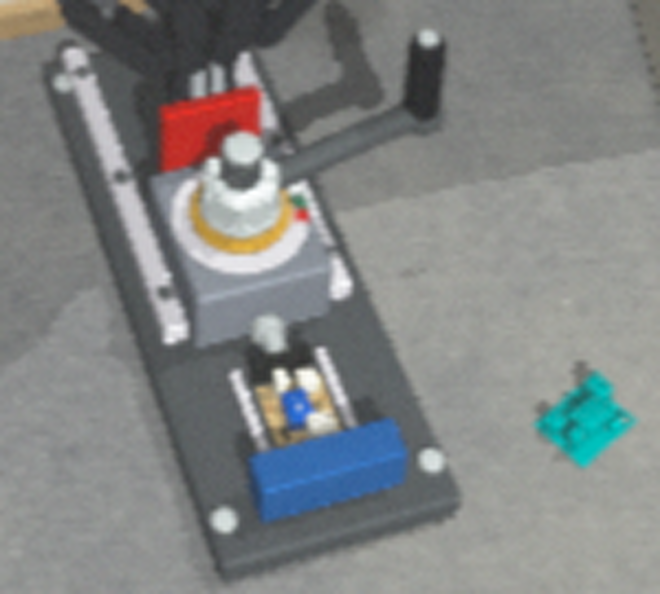

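The side view shows the pad (280,355) just short of the board (295,400). It is still free, so I continue slowly.

Call:
{"op": "servo_tool", "data": {"steps": [[[-0.25, 0.97, 0], [0, 0, 0], 0], [[-0.25, 0.97, 0], [0, 0, 0], 0], [[-0.25, 0.97, 0], [0, 0, 0], 0], [[-0.25, 0.97, 0], [0, 0, 0], 0], [[-0.25, 0.97, 0], [0, 0, 0], 0], [[-0.25, 0.97, 0], [0, 0, 0], 0], [[-0.25, 0.97, 0], [0, 0, 0], 0], [[-0.25, 0.97, 0], [0, 0, 0], 0]]}}

```text
t: 6.25
ee_pos: [532.8, 195.9, 53.3]
orientation: [1.923, 2.482, -0.004]
force: [-1.3, -13.4, 8.3]
grip_width: -0.001
gripper_force: 6.1
```

Call:
{"op": "servo_tool", "data": {"steps": [[[-0.25, 0.97, 0], [0, 0, 0], 0], [[-0.25, 0.97, 0], [0, 0, 0], 0], [[-0.25, 0.97, 0], [0, 0, 0], 0]]}}

```text
t: 6.55
ee_pos: [532.1, 198.6, 53.3]
orientation: [1.923, 2.482, -0.004]
force: [-2.5, -14.7, 9.1]
grip_width: -0.003
gripper_force: 7.0
```

Call:
{"op": "servo_tool", "data": {"steps": [[[-0.25, 0.97, 0], [0, 0, 0], 0], [[-0.25, 0.97, 0], [0, 0, 0], 0]]}}

```text
t: 6.75
ee_pos: [531.7, 200.2, 53.3]
orientation: [1.923, 2.482, -0.005]
force: [-1.4, -15.2, 10.9]
grip_width: 0.002
gripper_force: 7.8
```

Call:
{"op": "servo_tool", "data": {"steps": [[[-0.25, 0.97, 0], [0, 0, 0], 0]]}}

```text
t: 6.85
ee_pos: [531.4, 201.0, 53.3]
orientation: [1.924, 2.481, -0.005]
force: [-0.2, -18.0, 10.8]
grip_width: 0.003
gripper_force: 8.2
```

Call:
{"op": "servo_tool", "data": {"steps": [[[-0.25, 0.97, 0], [0, 0, 0], 0]]}}

```text
t: 6.95
ee_pos: [531.2, 201.9, 53.3]
orientation: [1.924, 2.481, -0.006]
force: [-0.7, -18.3, 11.9]
grip_width: 0.001
gripper_force: 8.6
```

Run:
```python
from h import *
import pickle
s=st(); al=.25;Y=np.array([-np.sin(al),np.cos(al)]);print(s["force"][:2]@Y,(s["ee_pos"][:2]-[550.96,123.86])@Y)
d=bot.capture("side"); t=bot.capture("top"); pickle.dump((t,d),open("c.pkl","wb"))
a=cv2.resize(d["img"][350:400,310:370],None,fx=6.6,fy=6.6,interpolation=cv2.INTER_CUBIC)
b=cv2.resize(t["img"][250:290,180:235],None,fx=7,fy=7,interpolation=cv2.INTER_CUBIC)
H=max(a.shape[0],b.shape[0]); P=lambda i:cv2.copyMakeBorder(i,0,H-i.shape[0],0,0,0)
save("c",np.hstack([P(a),P(b)]))
```

```text
t 6.95 p [531.21 201.88  53.29] yaw 1.8226 zdir [-0.    -0.004 -1.   ] F [ -0.72 -18.31  11.94] q [-0.01  0.61 -0.53  1.87  0.43  0.78 -0.52]
-17.559018942760293 80.48004497397885
```

View pics/c.png

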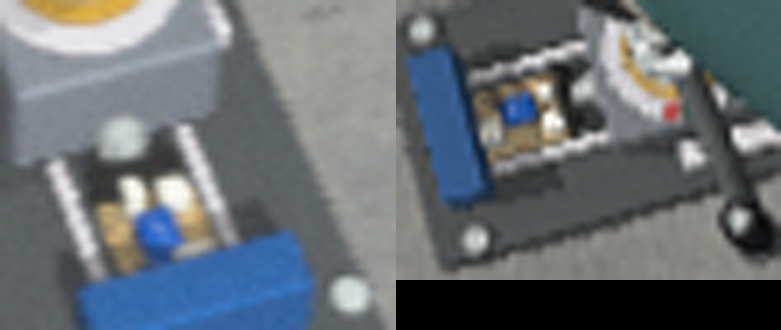

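The pad touches the board, and the board sits against the blue wall. The force has risen about 5 N over the sliding baseline at 1 N/mm, so the squeeze is right. Now back off and move beside the handle.

Call:
{"op": "servo_tool", "data": {"steps": [[[1, -4, 0], [0, 0, 0], 0], [[1, -4, 0], [0, 0, 0], 0], [[1, -4, 0], [0, 0, 0], 0], [[0, 0, 19], [0, 0, 0], 0], [[0, 0, 19], [0, 0, 0], 0], [[-18.9, -4.8, 0], [0, 0, 0.05], 0], [[-18.9, -4.8, 0], [0, 0, 0.05], 0], [[-18.9, -4.8, 0], [0, 0, 0.05], 0], [[-18.9, -4.8, 0], [0, 0, 0], 0], [[0, 0, 0], [0, 0, 0], 0], [[0, 0, 0], [0, 0, 0], 0], [[0, 0, 0], [0, 0, 0], 0]]}}

```text
t: 8.25
ee_pos: [458.9, 173.7, 91.4]
orientation: [1.731, 2.622, 0.001]
force: [0.7, 0.7, 0.2]
grip_width: 0.002
gripper_force: 0.0
```

Run:
```python
from h import *
import pickle
st(); s,c=wrist(); save("w2",c["img"]); pickle.dump(c,open("w2.pkl","wb"))
for z,p in((94,(518.1,255.4,94)),(78,(442,223,121))): print(proj(c,p))
t,d=pickle.load(open("c.pkl","rb")); print(onz(t,228.7,280.7,121))
```

```text
t 8.25 p [458.88 173.73  91.37] yaw 1.9746 zdir [ 0.  0. -1.] F [0.75 0.67 0.15] q [ 0.1   0.45 -0.63  2.04  0.38  0.77 -0.35]
(np.float64(571.1824301921434), np.float64(198.10933052823404))
(np.float64(331.19295377007535), np.float64(219.03957498417924))
[438.59462839 221.63190774 121.        ]
```

View pics/w2.png

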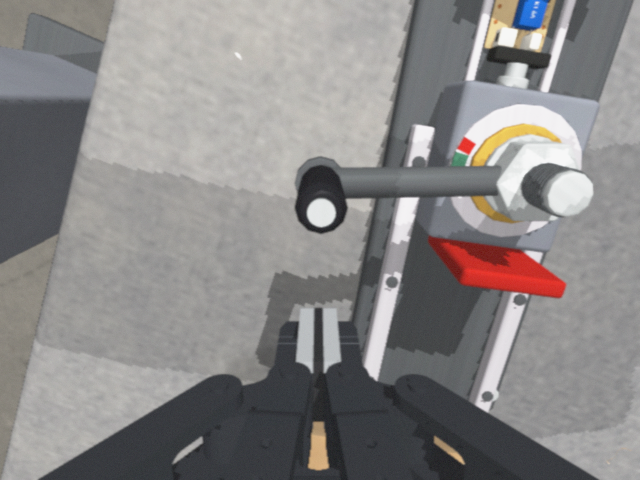

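The view shows the handle top at (321,213) straight ahead of the shut fingers, the stud top at (569,193) and the pad on the board at (518,57). The scale's green and red marks are at (460,160) and (467,146).

Run:
```python
from h import *
import pickle
c=pickle.load(open("w2.pkl","rb"))
st_=onz(c,569,193,94)[:2]; h=onz(c,321,214,121)[:2]; r=h-st_
tcp=np.array([458.88,173.73]); yaw=1.9746; tx=np.array([np.cos(yaw),np.sin(yaw)]); ty=np.array([tx[1],-tx[0]])
print(st_,h,np.hypot(*r),np.arctan2(r[1],r[0])%6.283,"fwd",(h-tcp)@tx,"side",(h-tcp)@ty)
```

```text
[516.40525435 256.59944184] [438.80212477 223.21644683] 84.47881435921576 3.5476538346657183 fwd 53.395383326205454 side 0.9810875716721943
```

```bash
cat > arc.py <<'E'
from h import *
import sys,json
def arc(S,p0,yaw0,phis,off=19.0,dz=0,r=85.0):
    S=np.array(S);p=np.array(p0,float);yaw=yaw0;rows=[]
    for f in phis:
        T=np.array([np.sin(f),-np.cos(f)]); q=S+r*np.array([np.cos(f),np.sin(f)])-off*T
        d=np.round(q-p,1);w=round(f-np.pi/2-yaw,3);p=p+d;yaw+=w;rows.append([[*d.tolist(),dz],[0,0,w],0])
    print(json.dumps(rows)); print(p,yaw)
E
python3 - <<'E'
from arc import *
arc((516.4,256.6),(458.88-12.6,173.73+29.4),1.9746,3.548-0.06*np.arange(0,20))
E
```

```text
[[[-0.4, 2.4, 0], [0, 0, 0.003], 0], [[-3.0, 4.3, 0], [0, 0, -0.06], 0], [[-2.6, 4.5, 0], [0, 0, -0.06], 0], [[-2.4, 4.7, 0], [0, 0, -0.06], 0], [[-2.2, 4.8, 0], [0, 0, -0.06], 0], [[-1.8, 4.8, 0], [0, 0, -0.06], 0], [[-1.5, 5.0, 0], [0, 0, -0.06], 0], [[-1.2, 5.1, 0], [0, 0, -0.06], 0], [[-0.9, 5.2, 0], [0, 0, -0.06], 0], [[-0.7, 5.2, 0], [0, 0, -0.06], 0], [[-0.2, 5.2, 0], [0, 0, -0.06], 0], [[-0.0, 5.2, 0], [0, 0, -0.06], 0], [[0.3, 5.2, 0], [0, 0, -0.06], 0], [[0.6, 5.2, 0], [0, 0, -0.06], 0], [[1.0, 5.1, 0], [0, 0, -0.06], 0], [[1.3, 5.1, 0], [0, 0, -0.06], 0], [[1.5, 5.0, 0], [0, 0, -0.06], 0], [[1.9, 4.9, 0], [0, 0, -0.06], 0], [[2.1, 4.7, 0], [0, 0, -0.06], 0], [[2.5, 4.7, 0], [0, 0, -0.06], 0]]
[440.58 299.43] 0.8375999999999988
```

Call:
{"op": "servo_tool", "data": {"steps": [[[-3.15, 7.35, -1], [0, 0, 0], 0], [[-3.15, 7.35, -1], [0, 0, 0], 0], [[-3.15, 7.35, -1], [0, 0, 0], 0], [[-3.15, 7.35, 0], [0, 0, 0], 0], [[0, 0, 0], [0, 0, 0], 0], [[0, 0, 0], [0, 0, 0], 0]]}}

```text
t: 8.9
ee_pos: [445.5, 203.1, 88.3]
orientation: [1.73, 2.622, -0.0]
force: [-0.2, 0.4, 0.3]
grip_width: -0.0
gripper_force: 0.0
```

Call:
{"op": "servo_tool", "data": {"steps": [[[-0.4, 2.4, 0], [0, 0, 0.003], 0], [[-3.0, 4.3, 0], [0, 0, -0.06], 0], [[-2.6, 4.5, 0], [0, 0, -0.06], 0], [[-2.4, 4.7, 0], [0, 0, -0.06], 0], [[-2.2, 4.8, 0], [0, 0, -0.06], 0], [[-1.8, 4.8, 0], [0, 0, -0.06], 0], [[-1.5, 5.0, 0], [0, 0, -0.06], 0], [[-1.2, 5.1, 0], [0, 0, -0.06], 0], [[-0.9, 5.2, 0], [0, 0, -0.06], 0], [[-0.7, 5.2, 0], [0, 0, -0.06], 0]]}}

```text
t: 9.9
ee_pos: [428.9, 248.6, 88.2]
orientation: [2.367, 2.065, -0.001]
force: [-0.4, -1.6, -0.7]
grip_width: 0.003
gripper_force: 0.8
```

Call:
{"op": "servo_tool", "data": {"steps": [[[-0.2, 5.2, 0], [0, 0, -0.06], 0], [[0, 5.2, 0], [0, 0, -0.06], 0], [[0.3, 5.2, 0], [0, 0, -0.06], 0], [[0.6, 5.2, 0], [0, 0, -0.06], 0], [[1.0, 5.1, 0], [0, 0, -0.06], 0], [[1.3, 5.1, 0], [0, 0, -0.06], 0], [[1.5, 5.0, 0], [0, 0, -0.06], 0], [[1.9, 4.9, 0], [0, 0, -0.06], 0], [[2.1, 4.7, 0], [0, 0, -0.06], 0], [[0, 0, 0], [0, 0, 0], 0], [[0, 0, 0], [0, 0, 0], 0]]}}

```text
t: 11.0
ee_pos: [437.4, 294.4, 88.2]
orientation: [2.829, 1.366, -0.0]
force: [0.5, -0.3, -0.3]
grip_width: 0.001
gripper_force: 0.0
```

Run:
```python
from h import *
import pickle
st(); s,c=wrist(); save("w3",c["img"]); pickle.dump((s,c),open("w3.pkl","wb")); print(proj(c,(516.4,256.6,94)))
```

```text
t 11.0 p [437.38 294.37  88.21] yaw 0.8996 zdir [-0. -0. -1.] F [ 0.52 -0.32 -0.3 ] q [-0.33  0.46 -0.39  1.96  0.25  0.76 -1.54]
(np.float64(556.1058377441234), np.float64(288.75367951623343))
```

View pics/w3.png

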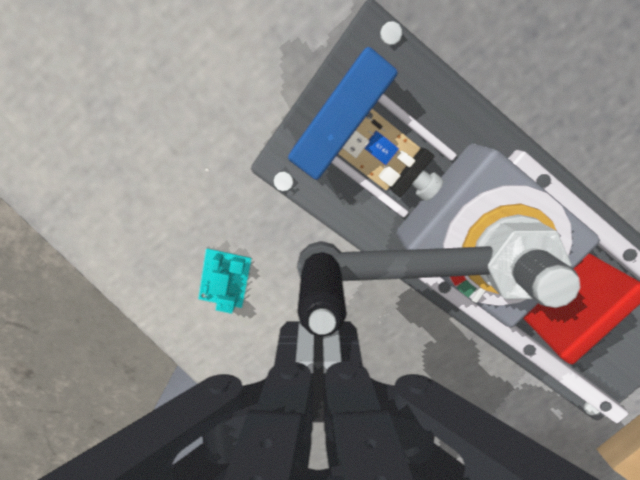

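The lever follows well. The handle is at (321,320) against the fingers, the nut is not bearing yet, and the white pointer is near (478,297) before the green. I continue in smaller steps.

Run:
```python
from arc import *
arc((516.4,256.6),(438.08,294.73),0.8976,2.468-0.03*np.arange(1,31))
```

```text
[[[1.2, 2.4, 0], [0, 0, -0.03], 0], [[1.3, 2.3, 0], [0, 0, -0.03], 0], [[1.3, 2.2, 0], [0, 0, -0.03], 0], [[1.4, 2.2, 0], [0, 0, -0.03], 0], [[1.4, 2.2, 0], [0, 0, -0.03], 0], [[1.5, 2.1, 0], [0, 0, -0.03], 0], [[1.6, 2.1, 0], [0, 0, -0.03], 0], [[1.7, 2.1, 0], [0, 0, -0.03], 0], [[1.7, 1.9, 0], [0, 0, -0.03], 0], [[1.7, 2.0, 0], [0, 0, -0.03], 0], [[1.8, 1.9, 0], [0, 0, -0.03], 0], [[1.9, 1.8, 0], [0, 0, -0.03], 0], [[1.9, 1.7, 0], [0, 0, -0.03], 0], [[2.0, 1.7, 0], [0, 0, -0.03], 0], [[2.0, 1.7, 0], [0, 0, -0.03], 0], [[2.1, 1.6, 0], [0, 0, -0.03], 0], [[2.1, 1.5, 0], [0, 0, -0.03], 0], [[2.2, 1.5, 0], [0, 0, -0.03], 0], [[2.2, 1.4, 0], [0, 0, -0.03], 0], [[2.3, 1.3, 0], [0, 0, -0.03], 0], [[2.3, 1.2, 0], [0, 0, -0.03], 0], [[2.3, 1.2, 0], [0, 0, -0.03], 0], [[2.3, 1.1, 0], [0, 0, -0.03], 0], [[2.4, 1.1, 0], [0, 0, -0.03], 0], [[2.5, 1.0, 0], [0, 0, -0.03], 0], [[2.4, 0.9, 0], [0, 0, -0.03], 0], [[2.5, 0.8, 0], [0, 0, -0.03], 0], [[2.5, 0.7, 0], [0, 0, -0.03], 0], [[2.5, 0.7, 0], [0, 0, -0.03], 0], [[2.6, 0.6, 0], [0, 0, -0.03], 0]]
[497.68 341.63] -0.002400000000000596
```

Call:
{"op": "servo_tool", "data": {"steps": [[[1.2, 2.4, 0], [0, 0, -0.03], 0], [[1.3, 2.3, 0], [0, 0, -0.03], 0], [[1.3, 2.2, 0], [0, 0, -0.03], 0], [[1.4, 2.2, 0], [0, 0, -0.03], 0], [[1.4, 2.2, 0], [0, 0, -0.03], 0], [[1.5, 2.1, 0], [0, 0, -0.03], 0]]}}

```text
t: 11.65
ee_pos: [445.5, 308.1, 88.2]
orientation: [-2.943, -1.1, 0.0]
force: [-1.4, -0.1, 0.2]
grip_width: -0.002
gripper_force: 0.7
```

Call:
{"op": "servo_tool", "data": {"steps": [[[1.6, 2.1, 0], [0, 0, -0.03], 0], [[1.7, 2.1, 0], [0, 0, -0.03], 0], [[1.7, 1.9, 0], [0, 0, -0.03], 0], [[1.7, 2.0, 0], [0, 0, -0.03], 0]]}}

```text
t: 12.05
ee_pos: [452.3, 316.2, 88.3]
orientation: [-3.003, -0.921, 0.0]
force: [-0.7, -1.1, -0.8]
grip_width: -0.002
gripper_force: 0.8
```

Call:
{"op": "servo_tool", "data": {"steps": [[[1.8, 1.9, 0], [0, 0, -0.03], 0], [[1.9, 1.8, 0], [0, 0, -0.03], 0], [[1.9, 1.7, 0], [0, 0, -0.03], 0], [[2.0, 1.7, 0], [0, 0, -0.03], 0]]}}

```text
t: 12.45
ee_pos: [458.9, 322.7, 87.8]
orientation: [3.052, 0.74, -0.004]
force: [-8.5, -3.8, 0.0]
grip_width: -0.001
gripper_force: 4.2
```

The nut now bears, with about 9 N at the handle. Fine steps from here.

Call:
{"op": "servo_tool", "data": {"steps": [[[1.0, 0.9, 0], [0, 0, -0.015], 0], [[0, 0, 0], [0, 0, 0], 0]]}}

```text
t: 12.65
ee_pos: [459.9, 323.7, 87.8]
orientation: [3.058, 0.718, -0.004]
force: [-6.9, -3.9, 1.2]
grip_width: -0.005
gripper_force: 4.0
```

Run:
```python
from h import *
s=st(); M=Ro.from_rotvec(s["orientation"]).as_matrix(); T=M[:2,0]; p=s["ee_pos"][:2]+19*T-np.array([516.4,256.6])
print("tang",s["force"][:2]@T,"grip2",s["gripper_force"]*2.03,"phi",np.arctan2(p[1],p[0]),np.hypot(*p))
```

```text
t 12.65 p [459.86 323.74  87.79] yaw 0.4612 zdir [-0.002 -0.001 -1.   ] F [-6.86 -3.94  1.18] q [-0.44  0.5  -0.28  1.88  0.19  0.79 -1.94]
tang -7.900408155113949 grip2 8.08256143449107 phi 2.0524790855265644 85.30684822682063
```

Call:
{"op": "servo_tool", "data": {"steps": [[[2.0, 1.7, 0], [0, 0, -0.03], 0], [[2.1, 1.6, 0], [0, 0, -0.03], 0], [[0, 0, 0], [0, 0, 0], 0]]}}

```text
t: 12.95
ee_pos: [463.9, 327.1, 87.8]
orientation: [3.078, 0.625, -0.004]
force: [-8.4, -2.9, 0.7]
grip_width: -0.003
gripper_force: 4.4
```

```bash
cat > f.py <<'E'
from h import *
s=st(); M=Ro.from_rotvec(s["orientation"]).as_matrix(); T=M[:2,0]; p=s["ee_pos"][:2]+19*T-np.array([516.4,256.6])
print("tang",s["force"][:2]@T,"grip2",s["gripper_force"]*2.03,"phi",np.arctan2(p[1],p[0]),np.hypot(*p))
E
python3 f.py
```

```text
t 12.95 p [463.87 327.15  87.77] yaw 0.4008 zdir [-0.002 -0.001 -1.   ] F [-8.44 -2.86  0.66] q [-0.46  0.51 -0.27  1.86  0.18  0.8  -1.99]
tang -8.885471607835342 grip2 8.84392139634001 phi 1.993142948173174 85.46834137267689
```

Call:
{"op": "servo_tool", "data": {"steps": [[[2.1, 1.5, 0], [0, 0, -0.03], 0], [[2.2, 1.5, 0], [0, 0, -0.03], 0], [[2.2, 1.4, 0], [0, 0, -0.03], 0], [[0, 0, 0], [0, 0, 0], 0]]}}

```text
t: 13.35
ee_pos: [470.1, 331.6, 87.7]
orientation: [3.103, 0.486, -0.004]
force: [-9.6, -3.1, 1.0]
grip_width: 0.003
gripper_force: 5.0
```

```bash
python3 f.py
python3 - <<'E'
from h import *
import pickle
s,c=wrist(); pickle.dump((s,c),open("w4.pkl","wb")); u,v=map(int,proj(c,(516.4,256.6,70))); print(u,v)
y0=max(v-110,0);x0=max(u-110,0)
save("w4",cv2.resize(c["img"][y0:v+110,x0:min(u+110,640)],None,fx=2.6,fy=2.6,interpolation=cv2.INTER_CUBIC))
E
```

```text
t 13.35 p [470.12 331.59  87.71] yaw 0.3109 zdir [-0.003 -0.001 -1.   ] F [-9.61 -3.09  1.03] q [-0.48  0.52 -0.24  1.84  0.17  0.8  -2.07]
tang -10.093495519227574 grip2 10.124507301027187 phi 1.9065205668144434 85.5801105650976
526 260
```

View pics/w4.png

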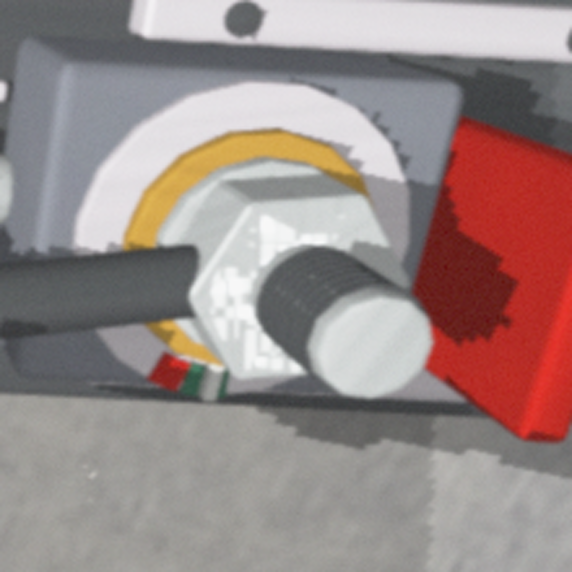

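The white pointer at (213,380) stands inside the green band, with green on both sides, at 10.1 N. Backing off.

Call:
{"op": "servo_tool", "data": {"steps": [[[-4.8, -1.5, 0], [0, 0, 0], 0], [[-4.8, -1.5, 0], [0, 0, 0], 0], [[-4.8, -1.5, 0], [0, 0, 0], 0], [[-4.8, -1.5, 0], [0, 0, 0], 0], [[-4.8, -1.5, 0], [0, 0, 0], 0], [[0, 0, 30], [0, 0, 0], 0], [[0, 0, 30], [0, 0, 0], 0], [[0, 0, 30], [0, 0, 0], 0], [[0, 0, 30], [0, 0, 0], 0], [[0, 0, 30], [0, 0, 0], 0], [[0, 0, 0], [0, 0, 0], 0], [[0, 0, 0], [0, 0, 0], 0], [[0, 0, 0], [0, 0, 0], 0]]}}

```text
t: 14.7
ee_pos: [447.0, 323.9, 237.3]
orientation: [3.103, 0.489, -0.002]
force: [-0.0, 0.2, -0.2]
grip_width: 0.003
gripper_force: 0.0
```

Run:
```python
from h import *
st(); print(bot.finish_job())
```

```text
t 14.7 p [446.95 323.85 237.31] yaw 0.3127 zdir [-0.001 -0.001 -1.   ] F [-0.01  0.21 -0.18] q [-0.45  0.3  -0.28  1.78  0.09  1.08 -2.02]
the job is handed in; nothing more can be done
None
```

The job is handed in at 14.7 s: the stop holds the board against the blue wall with about 5 N of squeeze (estimated from the push force), the nut is tightened at about 10 N with the pointer inside the green band, and the arm is clear of everything.

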